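# Knock out the plug gauge and hold it at its groove

## Robot

A 7-joint arm with a two-finger parallel gripper is mounted at the origin on the work surface. World frame = base frame: x ahead of the robot, y to its left, z up, the work surface at z = 0. Lengths are in m, angles in rad, forces in N, time in s.
With the tool pointing down it reaches from about 0.425 to 0.925 m from the base axis. Payload 6.8 kg.
Tool frame: the origin (TCP) lies at the very end of the fingers, on their centre line; the grasp point (between the pads) lies 19 mm behind it; z points along the fingers, y is the line along which they close (so a half turn about z gives the same grasp; the last joint's range is limited). The gripper opens to 85 mm and grips with 20 to 120 N. Pads are 22 mm wide; open, the fingers measure 114 mm over their backs; the gripper's body (76 mm by 85 mm) begins 54 mm behind the grasp point. The pads swing forward as they close: fully open they stand 13 mm farther back than shut.
Start: joints at [-1.247, 0.477, 0.022, 1.555, -0.011, 1.109, -0.083], TCP at [0.282, 0.613, 0.2] pointing down, gripper open.
Joint ranges: [-2.96, 2.96], [-0.34, 2.1], [-1.41, 1.46], [0.24, 2.44], [-1.37, 4.51], [0.17, 1.92], [-2.96, 2.96]. Speed limits (rad/s): [2.39, 2.39, 3.14, 3.14, 3.14, 3.14, 3.14].

## Interface

Orientations are given as a unit quaternion [w, x, y, z].
In Python, from station import bot gives the robot as it stands.
- The arm moves only by the tool jog_arm, never from a script. Its argument "motion" is a list of rows, each a list of 7 numbers: the turn, a rotation vector about the tool's x, y, z in rad, then the shift along the tool's x, y, z in mm, then the finger opening in mm, from 0 to 85.4. A call has 1 to 10 rows; each row is the pose to reach, as a shift and turn from the pose commanded when the call began, along the tool's axes at that moment; what a row does not reach only later rows make up. A row lasts 1/8 s, in which the tool goes at most 62.5 mm and 10.7 degrees, less where a joint would pass 70% of its speed; a pose out of reach is approached as far as the arm can. A call with a gripper value outside its range is refused whole. The fingers move at their own pace and stop on an object; "grip_force" is the grip in N (left out, the last holds). Time passes only in rows, so rows that repeat a pose let the fingers close. It gives the time, the measured TCP pose, the force, the opening and the grip force at its end, in the units of the state.
- bot.get_obs(): the state, without advancing time (a new reading comes with each control period).
- bot.read_camera(name): name is "scene" or "top"; returns a dict with "pixels" (420x560x3 uint8, red, green, blue), "camera_matrix" (3x3 intrinsics, pixels), "T" (4x4, takes a point from camera to world coordinates). Camera axes: x right, y down, z forward; pixel columns grow to the right and rows downward; lengths in m; the calibration is good to about 2 mm. A picture is of the moment at which its call begins. There is no depth.
- bot.hand_in(): hands the job in; it is judged then, once.
Trained networks look in a picture, given as the dict that the camera call returned (one of the last four; its "shot" number tells which), for a name from the list of things; names that differ only in an ending like _2 or _b are one class to them, and where a whole thing is asked for, a point or a joint stands for the part that bears it (a point fixed in the world has none). Each returns a list of dicts, best first, with "score" (0 to 1); they miss things now and then, are a little off and sometimes report something else, mostly with a low value. They report only what shows in the picture. A call takes as long as a camera call. They do not tell look-alikes from the thing itself.
- bot.spot_in(thing, picture): "xy" ([column, row] in pixels, amid what is visible of it).
- bot.tip_of(thing, picture): "xy" ([column, row] in pixels: a listed point, or the origin of a listed thing).
The state is a dict: "t": time; "q": joint angles; "joint_vel": joint speeds; "joint_torque": joint torques, N m; "eef_pos": TCP position; "tool_rot": TCP orientation; "contact_force": force on the tool from outside, world axes, zero at the start; "torque": the same for the moment, N m; "gripper_width": opening from 0.0 (shut) to 1.0 (fully open); "grasp_force": force on a finger pad.
Only numpy, scipy, OpenCV 4.12 (cv2) and the standard library are available. Lean on these libraries where they do the work, as an engineer would, in place of code of your own. Each camera call takes 0.05 s, during which the arm holds its last target. There are 200 camera calls.

## Task

The plug gauge is sunk in the bored housing on the knock-out stand. Press the stand's hinged pedal right down to its stop so that the gauge rises out of the bore, and let the pedal spring back up; then grip the gauge, draw it straight up without wrenching it sideways until the groove around it stands about 10 mm above the housing's top face, its lower end still in the bore. Finish while holding it there, still and in your grip; leave the oil bottle, the wrench and the brass bush where they are.

Things in the scene. Friction and masses are not known exactly. Their poses are not given: they have to be found in the camera images.
- stand: Fixed knock-out stand on the bench: a dark steel plinth 130 x 170 x 40 mm (x, y, z) carrying a grey housing block 90 x 90 x 70 mm, whose flat top lies 110 mm above the bench, with a vertical through bore in its middle. Origin: on the bench surface, on the bore's axis; z up; the pedal sticks out on the stand's own -y side. It is placed differently each time, yaw within 0.5 rad either way
- bore_mouth (a point): Centre of the bore's mouth, in the housing's top face, 110 mm above the bench. The bore is 25 mm in diameter, with spring-loaded brass shoes inside that rub on the gauge: it takes about 5 to 12 N beyond its weight to slide it, and it stays where it is left
- pedal (a joint): Pedal angle: 0 up at rest, 0.34 rad (its stop) fully pressed. The hinge is level, along the stand's x axis, 88 mm from the bore axis towards the stand's -y and 50 mm above the bench. A spring returns it; pressing at the plate's middle takes about 4 N at first, up to about 20 N near the stop while the gauge is being lifted. Internally it raises a pin under the gauge by 80 mm per rad (27 mm in all); the pin goes down again with the pedal and the gauge stays up
- pedal_pad (a point): Middle of the upper face of the pedal's ribbed steel tread, 56 x 56 mm, 8 mm thick, 85 mm out from the hinge. It slopes upward away from the stand by 0.2 rad at rest (the point is then about 71 mm above the bench) and downward by 0.14 rad at the stop (about 42 mm above the bench, 172 mm from the bore axis)
- gauge: Plug gauge: loose plain steel cylinder 24 mm in diameter, 95 mm long, 0.24 to 0.36 kg, upright in the bore. Origin: centre of its lower end; z along its axis to its top. At the start its top lies 2 mm below the housing's top face; after the pedal it stands about 25 mm above it
- gauge_top (a point): Centre of the gauge's upper end face, with a small centre mark
- gauge_groove (a point): Middle of the gauge's groove, a dark ring 4 mm wide cut around it, on its axis 50 mm below its top and 45 mm above its lower end
- gauge_foot (a point): Centre of the gauge's lower end
- oil: Grey plastic oil bottle standing nearby, 48 mm in diameter, 115 mm tall; leave alone. Origin: centre of its underside
- wrench: Steel wrench 170 mm long lying nearby; leave alone. Origin under its middle
- bush: Brass bush, a ring 48 mm in diameter and 30 mm tall with a 28 mm hole, standing nearby; leave alone. Origin: centre of its underside
Not all that is in view belongs to the job. There is more than one size of the gauge; the one meant has the size given above.

How it is judged:
By the outcome, as a careful person would: the job done as asked, in the order asked, and still so for the second after the job is handed in, while the arm keeps its last pose, push and grip.
It also fails if it takes over 42 s, if anything falls off the work surface, if the arm or the gripper's body presses on something with over 40 N, if the wrist force passes 120 N, or if a joint passes its speed limit or range.

## Working session

There is one attempt and no reset: what is moved stays moved. The work goes in short steps, Python scripts to look and compute and a tool call to move; the robot and the scene stay as the last step left them, time stands still between calls to the robot, and variables do not carry over. Pictures are saved under pics/ and viewed, at most 10 in all, crops included, and the job is handed in when it is done.

Besides the shell and the picture viewer there is one more tool, called after "Call:" as name(argument=value, ...), one argument or row to a line, values as JSON. jog_arm: Moves the arm, as the interface text tells. Its arguments: {"type":"object","properties":{"motion":{"type":"array"},"grip_force":{"type":"number"}},"required":["motion"]}

```bash
mkdir -p pics
cat > h.py <<'E'
import numpy as np, cv2
from station import bot
def ray(p,xy):
    K=np.array(p["camera_matrix"]);T=np.array(p["T"])
    d=T[:3,:3]@np.linalg.solve(K,[xy[0],xy[1],1]);return T[:3,3],d
def at_z(p,xy,z):
    o,d=ray(p,xy);return o+d*(z-o[2])/d[2]
def proj(p,X):
    T=np.array(p["T"]);c=T[:3,:3].T@(np.array(X)-T[:3,3]);u=np.array(p["camera_matrix"])@c;return u[:2]/u[2]
def save(p,n): cv2.imwrite("pics/"+n,p["pixels"][:,:,::-1])
E
python3 - <<'E'
from h import *
o=bot.get_obs();print(o)
for c in("scene","top"):
    p=bot.read_camera(c);save(p,c+"0.png");print(c,np.round(p["T"],3).tolist())
    for t,z in(("bore_mouth",.11),("stand",0),("pedal_pad",.071),("gauge_top",.108),("oil",0),("wrench",0),("bush",0)):
        for r in bot.tip_of(t,p)[:3]: print(t,np.round(r["xy"],1),round(r["score"],2),np.round(at_z(p,r["xy"],z),4))
E
```

```text
{'t': 0.0, 'q': array([-1.24710538,  0.47779317,  0.02233184,  1.55645997, -0.01151123,
        1.109302  , -0.08309775]), 'joint_vel': array([ 2.07774744e-04, -6.26031698e-04,  8.83302669e-04,  1.08906631e-03,
        2.68821012e-04, -1.51765079e-04, -3.34811619e-05]), 'joint_torque': array([ 2.69179036e-04, -5.96457446e+01,  1.60839479e+00, -2.81200987e+01,
        1.24722728e-02,  9.32920841e-03,  1.73325111e-05]), 'eef_pos': array([0.28222173, 0.61244638, 0.19872667]), 'tool_rot': array([-1.36091499e-04,  2.14209522e-01,  9.76787305e-01, -9.07130093e-04]), 'contact_force': array([0.87823489, 1.1314433 , 0.49702543]), 'torque': array([-0.01133189, -0.03373606, -0.01256917]), 'grasp_force': 0.0, 'gripper_width': 0.997562015905009}
scene [[-0.266, 0.668, -0.695, 1.053], [0.964, 0.189, -0.187, 0.247], [0.006, -0.719, -0.695, 0.532], [0.0, 0.0, 0.0, 1.0]]
bore_mouth [239.7 162.7] 0.56 [0.5388 0.0434 0.11  ]
stand [244.4 209.9] 0.67 [0.5464 0.0493 0.    ]
pedal_pad [165.2 156.5] 0.7 [ 0.5129 -0.1249  0.071 ]
gauge_top [278.6 124.4] 0.83 [0.3935 0.0768 0.108 ]
gauge_top [237.9 162.1] 0.63 [0.5355 0.0388 0.108 ]
gauge_top [249.1 232.9] 0.49 [0.6935 0.1119 0.108 ]
oil [312.  277.6] 0.92 [0.6691 0.2102 0.    ]
wrench [345.3 224. ] 0.65 [0.5304 0.2469 0.    ]
bush [174.8 243.6] 0.89 [ 0.6633 -0.044   0.    ]
top [[0.199, -0.958, 0.206, 0.419], [-0.98, -0.196, 0.038, 0.117], [0.004, -0.21, -0.978, 0.982], [0.0, 0.0, 0.0, 1.0]]
bore_mouth [345.3 262.7] 0.92 [0.5467 0.0352 0.11  ]
stand [335.2 264.8] 0.59 [0.5549 0.0434 0.    ]
pedal_pad [430.3 302.7] 0.87 [ 0.5123 -0.1291  0.071 ]
gauge_top [341.8 267.2] 0.58 [0.5381 0.0396 0.108 ]
gauge_top [303.7 332.2] 0.58 [0.4173 0.0831 0.108 ]
gauge_top [324.2 193.8] 0.57 [0.6609 0.0935 0.108 ]
oil [264.9 190.6] 0.79 [ 0.6736  0.2084 -0.    ]
wrench [231.9 262.2] 0.94 [0.5197 0.2413 0.    ]
bush [387.8 220.4] 0.86 [ 0.6626 -0.0429  0.    ]
```

Run:
```python
import cv2,numpy as np
a=cv2.imread("pics/scene0.png");b=cv2.imread("pics/top0.png")
cv2.imwrite("pics/s1.png",cv2.resize(a[60:330,100:400],None,fx=2.2,fy=2.2,interpolation=cv2.INTER_CUBIC)[:600,:800])
cv2.imwrite("pics/t1.png",cv2.resize(b[150:370,200:480],None,fx=2.7,fy=2.7,interpolation=cv2.INTER_CUBIC)[:600,:800])
```

```text
(no output)
```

View pics/s1.png

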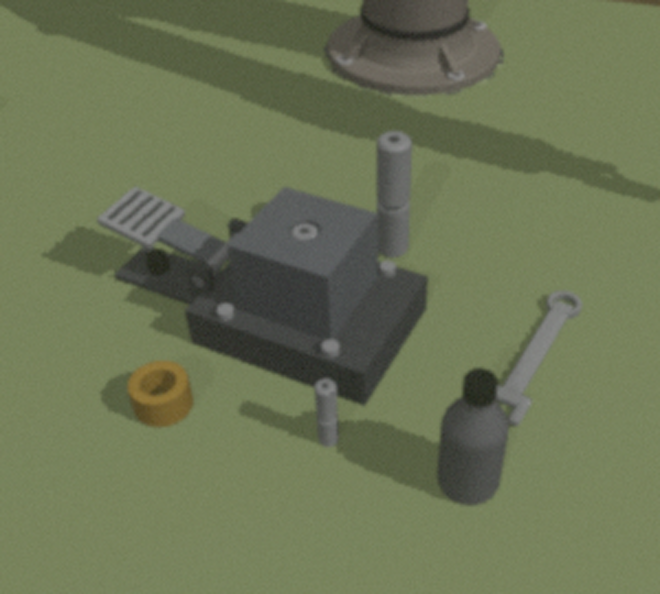

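View pics/t1.png

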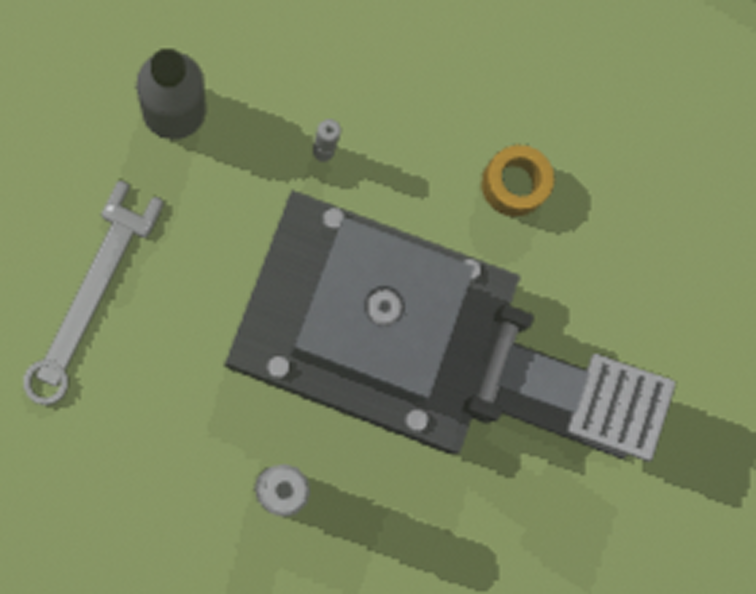

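The wanted gauge is the one sunk in the bore, at scene (238,165) and top (342,263). The free-standing big and small ones are look-alikes. The pedal tread shows at scene (164.5,158.6) and top (430.4,300.4).

```bash
cat >> h.py <<'E'
from scipy.spatial.transform import Rotation as R
def tri(obs):
    A=np.zeros((3,3));b=np.zeros(3)
    for p,xy in obs:
        o,d=ray(p,xy);d/=np.linalg.norm(d);M=np.eye(3)-np.outer(d,d);A+=M;b+=M@o
    return np.linalg.solve(A,b)
def rot():
    w,x,y,z=bot.get_obs()["tool_rot"];return R.from_quat([x,y,z,w]).as_matrix()
E
python3 - <<'E'
from h import *
s=bot.read_camera("scene");t=bot.read_camera("top")
print("gauge",tri([(s,(238.2,165)),(t,(342.2,263.3))]),at_z(s,(238.2,165),.109),at_z(t,(342.2,263.3),.109))
print("pad",tri([(s,(164.5,158.6)),(t,(430.4,300.4))]),at_z(s,(164.5,158.6),.071),at_z(t,(430.4,300.4),.071))
# housing top corners (top cam crop), tread corners
H=[at_z(t,(200+u/2.7,150+v/2.7),.11) for u,v in((349,217),(480,264),(433,396),(295,350))]
P=[at_z(t,(200+u/2.7,150+v/2.7),.071) for u,v in((592,354),(674,380),(652,459),(569,430))]
print(np.round(H,4),np.mean(H,0));print(np.round(P,4),np.mean(P,0))
for u,v in(((H[1]-H[0]),0),((H[2]-H[3]),0)): print("yaw of -y dir",np.arctan2(u[1],u[0])+np.pi/2)
d=np.mean(P,0)-np.mean(H,0);print(np.arctan2(d[1],d[0])+np.pi/2,np.hypot(*d[:2]))
# decoy tall height, from base/top in scene crop
for n,tp,bs in(("big",(394,138),(394,246)),("small",(326,385),(328,440))):
    X=at_z(s,(100+bs[0]/2.2,60+bs[1]/2.2),0);print(n,X)
print("bigtop",tri([(s,(100+394/2.2,60+138/2.2)),(t,(200+284/2.7,150+490/2.7))]))
print(rot().round(3))
E
```

```text
gauge [0.54443016 0.04128964 0.10871568] [0.54462023 0.04259676 0.109     ] [0.54473389 0.04020229 0.109     ]
pad [ 0.51593239 -0.12767407  0.06781034] [ 0.51952338 -0.12297788  0.071     ] [ 0.51636608 -0.128659    0.071     ]
[[ 5.971e-01  7.270e-02  1.100e-01]
 [ 5.836e-01 -1.560e-02  1.100e-01]
 [ 4.946e-01 -2.000e-04  1.100e-01]
 [ 5.056e-01  9.070e-02  1.100e-01]] [0.54522184 0.03692944 0.11      ]
[[ 0.5463 -0.1042  0.071 ]
 [ 0.5401 -0.16    0.071 ]
 [ 0.4864 -0.1527  0.071 ]
 [ 0.494  -0.0967  0.071 ]] [ 0.51669952 -0.12838259  0.071     ]
yaw of -y dir -0.15073954909125686
yaw of -y dir -0.12075844253324397
-0.17085413237952052 0.1677545611048042
big [0.41201479 0.08444216 0.        ]
small [0.66238407 0.09714894 0.        ]
bigtop [0.41867074 0.0829489  0.12797507]
[[-0.908  0.418 -0.   ]
 [ 0.418  0.908  0.   ]
 [ 0.     0.    -1.   ]]
```

Call:
jog_arm(
  motion=[
    [0,0,0,-10,-11,0,0],
    [0,0,0,-30,-33,0,0],
    [0,0,0,-61,-66,0,0],
    [0,0,0,-94,-103,0,0],
    [0,0,0,-128,-140,0,0],
    [0,0,0,-162,-177,0,0],
    [0,0,0,-195,-214,0,0],
    [0,0,0,-229,-251,0,0],
    [0,0,0,-263,-288,0,0],
    [0,0,0,-297,-325,0,0],
  ],
  grip_force=80,
)

```text
t: 2.15
eef_pos: [0.4163, 0.191, 0.1999]
tool_rot: [0.0, 0.215, 0.977, 0.0]
contact_force: [0.6, 0.2, 0.2]
gripper_width: 0.004
grasp_force: 0.0
```

Call:
jog_arm(
  motion=[
    [0,0,0,-30,-33,0,0],
    [0,0,0,-65,-72,0,0],
    [0,0,0,-100,-110,0,0],
    [0,0,0,-135,-149,0,0],
    [0,0,0,-170,-187,0,0],
    [0,0,0,-202,-222,15,0],
    [0,0,0,-220,-242,45,0],
    [0,0,0,-227,-250,80,0],
    [0,0,0,-227,-250,98,0],
    [0,0,0,-227,-250,100,0],
  ],
)

```text
t: 3.4
eef_pos: [0.516, -0.129, 0.0987]
tool_rot: [-0.001, 0.215, 0.977, -0.0]
contact_force: [0.9, 0.5, 1.4]
gripper_width: 0.006
grasp_force: 0.0
```

Run:
```python
from h import *
s=bot.read_camera("scene");t=bot.read_camera("top")
o=bot.get_obs();print(o["eef_pos"],o["q"])
print(proj(s,o["eef_pos"]),proj(t,o["eef_pos"]))
a=cv2.resize(s["pixels"][80:230,80:260],(400,333));b=cv2.resize(t["pixels"][220:370,330:510],(400,333))
cv2.imwrite("pics/p2.png",np.hstack([a,b])[:,:,::-1])
```

```text
[ 0.51753935 -0.12874372  0.10015308] [-0.21476365  0.39135042  0.42576548  2.00934282 -0.22491284  0.78526355
  1.48116316]
[159.35702483 145.36587826] [435.32015605 298.85425123]
```

View pics/p2.png

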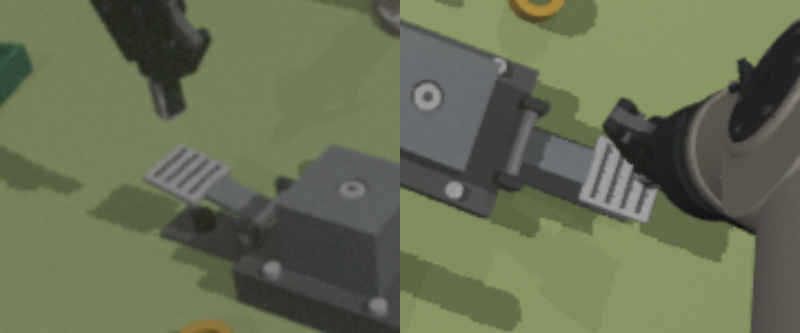

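The tip is above the tread. Its visible end in the scene view (about (157,131)) sits higher than the projected TCP (159,145), so I'll check by gentle contact.

Call:
jog_arm(
  motion=[
    [0,0,0,0,0,10,0],
    [0,0,0,0,0,20,0],
    [0,0,0,0,0,26,0],
    [0,0,0,0,0,30,0],
    [0,0,0,0,0,33,0],
    [0,0,0,0,0,35,0],
    [0,0,0,0,0,35,0],
  ],
)

```text
t: 4.38
eef_pos: [0.5178, -0.1285, 0.0646]
tool_rot: [-0.0, 0.214, 0.977, -0.0]
contact_force: [0.3, 0.9, 0.3]
gripper_width: 0.0
grasp_force: 0.0
```

Run:
```python
from h import *
s=bot.read_camera("scene");t=bot.read_camera("top")
o=bot.get_obs();print(o["eef_pos"],o["contact_force"])
print(proj(s,o["eef_pos"]),proj(t,o["eef_pos"]))
a=cv2.resize(s["pixels"][80:230,80:260],(400,333));b=cv2.resize(t["pixels"][220:370,330:510],(400,333))
cv2.imwrite("pics/p3.png",np.hstack([a,b])[:,:,::-1])
```

```text
[ 0.51788669 -0.1284829   0.06483294] [-0.38802393  0.12056887  0.2791405 ]
[162.97038479 160.15429407] [429.45020312 299.7180419 ]
```

View pics/p3.png

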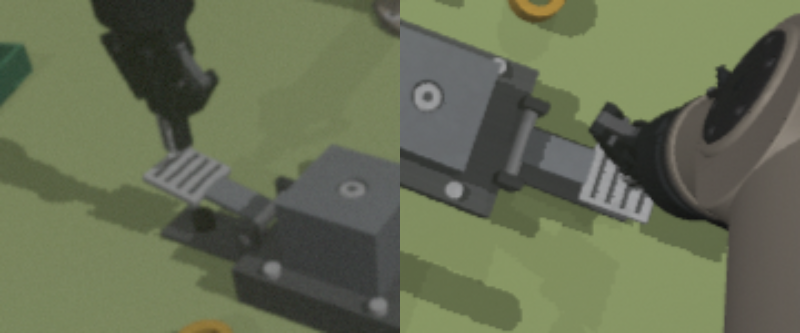

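Run:
```python
from h import *
s=bot.read_camera("scene");t=bot.read_camera("top")
def mk(p,c,f):
    x,y,w,h=c;im=cv2.resize(p["pixels"][y:y+h,x:x+w],None,fx=f,fy=f,interpolation=cv2.INTER_CUBIC)
    e=np.array(bot.get_obs()["eef_pos"])
    for dz in(0,.02,.04):
        u=(proj(p,e+[0,0,dz])-[x,y]+.5)*f;cv2.circle(im,tuple(int(k) for k in u),3,(255,0,0),1)
    return np.clip(im.astype(int)*1.8,0,255).astype(np.uint8)
im=np.hstack([mk(s,(110,90,80,110),5),mk(t,(390,240,80,110),5)])
cv2.imwrite("pics/p4.png",im[:,:,::-1])
```

```text
(no output)
```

View pics/p4.png

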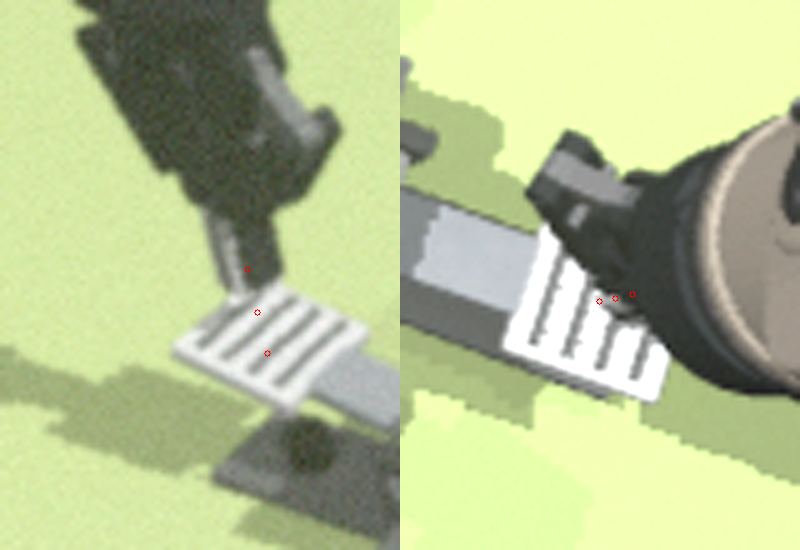

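Call:
jog_arm(
  motion=[
    [0,0,0,0,0,3,0],
    [0,0,0,0,0,6,0],
    [0,0,0,0,0,9,0],
    [0,0,0,0,0,9,0],
  ],
)

```text
t: 5.08
eef_pos: [0.5175, -0.1284, 0.0553]
tool_rot: [-0.0, 0.214, 0.977, -0.0]
contact_force: [0.8, 0.6, -0.6]
gripper_width: -0.0
grasp_force: 0.0
```

Call:
jog_arm(
  motion=[
    [0,0,0,0,0,3,0],
    [0,0,0,0,0,6,0],
    [0,0,0,0,0,6,0],
  ],
)

```text
t: 5.45
eef_pos: [0.5175, -0.1284, 0.0494]
tool_rot: [-0.0, 0.214, 0.977, -0.0]
contact_force: [0.1, -0.5, 0.3]
gripper_width: 0.001
grasp_force: 0.0
```

Call:
jog_arm(
  motion=[
    [0,0,0,0,0,2,0],
    [0,0,0,0,0,4,0],
    [0,0,0,0,0,4,0],
  ],
)

```text
t: 5.82
eef_pos: [0.5176, -0.1284, 0.0455]
tool_rot: [-0.0, 0.214, 0.977, 0.0]
contact_force: [-0.1, -0.1, 0.1]
gripper_width: 0.0
grasp_force: 0.0
```

Run:
```python
from h import *
s=bot.read_camera("scene");t=bot.read_camera("top");print(bot.get_obs()["contact_force"])
for p in(s,t):
  for r in bot.tip_of("pedal_pad",p)[:2]:print(r)
def mk(p,c,f):
    x,y,w,h=c;im=cv2.resize(p["pixels"][y:y+h,x:x+w],None,fx=f,fy=f,interpolation=cv2.INTER_CUBIC)
    e=np.array(bot.get_obs()["eef_pos"])
    for dz in(0,.02,.04):
        u=(proj(p,e+[0,0,dz])-[x,y]+.5)*f;cv2.circle(im,tuple(int(k) for k in u),3,(255,0,0),1)
    return np.clip(im.astype(int)*1.8,0,255).astype(np.uint8)
im=np.hstack([mk(s,(110,90,80,110),5),mk(t,(390,240,80,110),5)])
cv2.imwrite("pics/p5.png",im[:,:,::-1])
```

```text
[-0.55843314  0.1725475   0.32070482]
{'xy': [166.7, 161.4], 'score': 0.76}
{'xy': [428.3, 298.6], 'score': 0.76}
{'xy': [334.3, 268.6], 'score': 0.71}
```

View pics/p5.png

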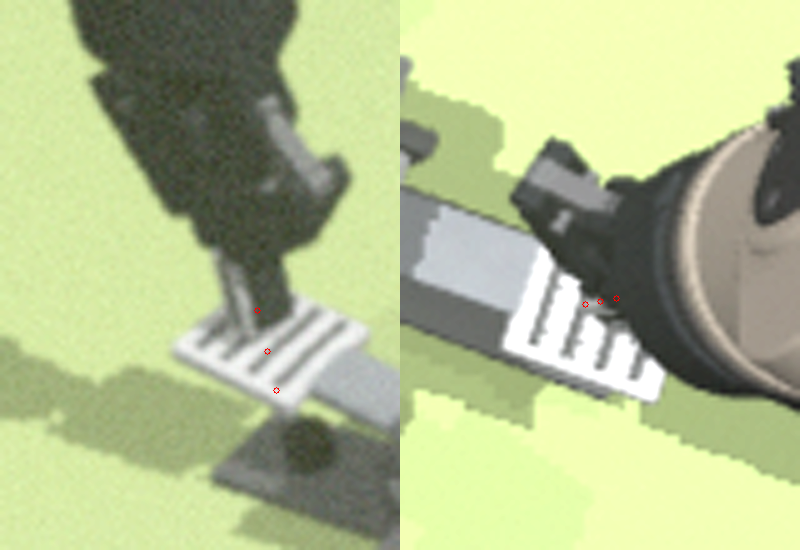

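The visible fingertip is about 28–30 mm above the reported TCP, so I'll calibrate this offset by touching the tread.

Call:
jog_arm(
  motion=[
    [0,0,0,0,0,2,0],
    [0,0,0,0,0,4,0],
    [0,0,0,0,0,4,0],
  ],
)

```text
t: 6.4
eef_pos: [0.5175, -0.1284, 0.0415]
tool_rot: [-0.0, 0.214, 0.977, -0.0]
contact_force: [0.3, -0.1, 1.1]
gripper_width: 0.002
grasp_force: 0.0
```

Call:
jog_arm(
  motion=[
    [0,0,0,0,0,2,0],
    [0,0,0,0,0,3,0],
    [0,0,0,0,0,3,0],
  ],
)

```text
t: 6.78
eef_pos: [0.5178, -0.1288, 0.0394]
tool_rot: [0.0, 0.214, 0.977, 0.0]
contact_force: [-3.1, 0.8, 9.7]
gripper_width: 0.002
grasp_force: 4.7
```

Call:
jog_arm(
  motion=[
    [0,0,0,0,0,4,0],
    [0,0,0,0,0,8,0],
    [0,0,0,0,0,12,0],
    [0,0,0,0,0,16,0],
    [0,0,0,0,0,20,0],
    [0,0,0,0,0,24,0],
    [0,0,0,0,0,24,0],
  ],
)

```text
t: 7.65
eef_pos: [0.5175, -0.1309, 0.0155]
tool_rot: [0.0, 0.215, 0.977, -0.001]
contact_force: [-4.2, -4.2, 9.4]
gripper_width: -0.002
grasp_force: 5.0
```

Call:
jog_arm(
  motion=[
    [0,0,0,0,0,2,0],
    [0,0,0,0,0,4,0],
    [0,0,0,0,0,4,0],
  ],
)

```text
t: 8.02
eef_pos: [0.5176, -0.1307, 0.0117]
tool_rot: [0.0, 0.215, 0.977, -0.001]
contact_force: [-4.5, -4.9, 13.5]
gripper_width: -0.001
grasp_force: 6.5
```

Call:
jog_arm(
  motion=[
    [0,0,0,0,0,2,0],
    [0,0,0,0,0,3,0],
    [0,0,0,0,0,3,0],
  ],
)

```text
t: 8.4
eef_pos: [0.5178, -0.1306, 0.0102]
tool_rot: [0.001, 0.215, 0.977, -0.0]
contact_force: [-9.9, -1.5, 29.5]
gripper_width: 0.002
grasp_force: 15.2
```

Call:
jog_arm(
  motion=[
    [0,0,0,0,0,2,0],
    [0,0,0,0,0,3,0],
    [0,0,0,0,0,3,0],
  ],
)

```text
t: 8.78
eef_pos: [0.5179, -0.1305, 0.0092]
tool_rot: [0.001, 0.216, 0.976, 0.001]
contact_force: [-16.4, 0.5, 55.3]
gripper_width: 0.003
grasp_force: 27.5
```

Force rises steeply at the stop. Letting the pedal up.

Call:
jog_arm(
  motion=[
    [0,0,0,0,0,-5,0],
    [0,0,0,0,0,-12,0],
    [0,0,0,0,0,-22,0],
    [0,0,0,0,0,-34,0],
    [0,0,0,0,0,-50,0],
    [0,0,0,0,0,-75,30],
    [0,0,0,0,0,-110,60],
    [0,0,0,0,0,-140,60],
    [0,0,0,0,0,-150,60],
    [0,0,0,0,0,-150,60],
  ],
)

```text
t: 10.02
eef_pos: [0.5178, -0.1281, 0.1549]
tool_rot: [0.0, 0.214, 0.977, 0.0]
contact_force: [-0.6, 0.3, -0.3]
gripper_width: 0.702
grasp_force: 0.0
```

Run:
```python
from h import *
s=bot.read_camera("scene");t=bot.read_camera("top");o=bot.get_obs();print(o["eef_pos"],o["contact_force"])
for th,z in (("pedal_pad",.071),("gauge_top",.135),("bore_mouth",.11)):
  for p in(s,t):
    for r in bot.tip_of(th,p)[:3]:print(th,r["xy"],round(r["score"],2),at_z(p,r["xy"],z).round(4))
a=cv2.resize(s["pixels"][100:220,130:290],(400,300),interpolation=cv2.INTER_CUBIC);b=cv2.resize(t["pixels"][210:330,300:460],(400,300),interpolation=cv2.INTER_CUBIC)
cv2.imwrite("pics/p6.png",np.clip(np.hstack([a,b])[:,:,::-1]*1.6,0,255))
```

```text
[ 0.51688739 -0.12807012  0.15366274] [ 0.08125753 -0.6869114  -0.31015701]
pedal_pad [162.8, 158.2] 0.8 [ 0.5193 -0.1268  0.071 ]
pedal_pad [432.1, 300.3] 0.85 [ 0.5171 -0.1316  0.071 ]
gauge_top [239.5, 149.9] 0.72 [0.5346 0.0431 0.135 ]
gauge_top [278.8, 121.7] 0.67 [0.4261 0.0856 0.135 ]
gauge_top [245.0, 237.2] 0.52 [0.7255 0.1176 0.135 ]
gauge_top [345.9, 260.8] 0.75 [0.5464 0.0371 0.135 ]
gauge_top [304.0, 333.8] 0.64 [0.415  0.0832 0.135 ]
gauge_top [323.3, 195.5] 0.51 [0.6502 0.0952 0.135 ]
bore_mouth [238.3, 162.0] 0.59 [0.5375 0.0404 0.11  ]
bore_mouth [174.5, 243.0] 0.3 [0.7429 0.0154 0.11  ][ WARN:0@3.648] global loadsave.cpp:1063 imwrite_ Unsupported depth image for selected encoder is fallbacked to CV_8U.
```

View pics/p6.png

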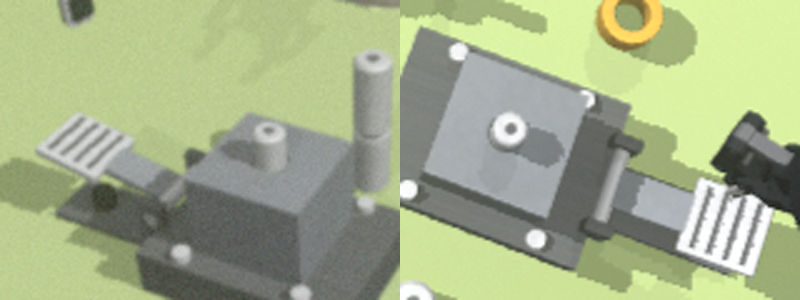

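The gauge stands about 25 mm out and the pedal is back up. Moving above it.

Call:
jog_arm(
  motion=[
    [0,0,0,8,28,0,60],
    [0,0,0,18,64,0,60],
    [0,0,0,28,102,0,60],
    [0,0,0,37,134,0,60],
    [0,0,0,43,156,0,60],
    [0,0,0,45,164,0,60],
    [0,0,0,45,164,0,60],
  ],
)

```text
t: 11.3
eef_pos: [0.5454, 0.0391, 0.1545]
tool_rot: [-0.0, 0.214, 0.977, -0.0]
contact_force: [0.2, 0.6, 0.3]
gripper_width: 0.701
grasp_force: 0.0
```

Run:
```python
from h import *
s=bot.read_camera("scene");t=bot.read_camera("top");o=bot.get_obs();e=o["eef_pos"];print(e,o["q"].round(2))
print("gauge top",tri([(s,(237.6,152)),(t,(344,261.6))]))
def mk(p,c,f):
    x,y,w,h=c;im=cv2.resize(p["pixels"][y:y+h,x:x+w],None,fx=f,fy=f,interpolation=cv2.INTER_CUBIC)
    im=np.clip(im.astype(int)*1.7,0,255).astype(np.uint8)
    for X in([*e[:2],.135],[*e[:2],e[2]+.03]):
        u=(proj(p,X)-[x,y]+.5)*f;cv2.circle(im,tuple(int(k) for k in u),3,(255,0,0),1)
    return im
im=np.hstack([mk(s,(190,80,100,110),4),mk(t,(300,210,100,110),4)])
cv2.imwrite("pics/p7.png",im[:,:,::-1])
```

```text
[0.54533393 0.03790989 0.15464241] [-0.51  0.33  0.4   1.93 -0.16  0.91  1.11]
gauge top [0.54373597 0.04149327 0.13671623]
```

View pics/p7.png

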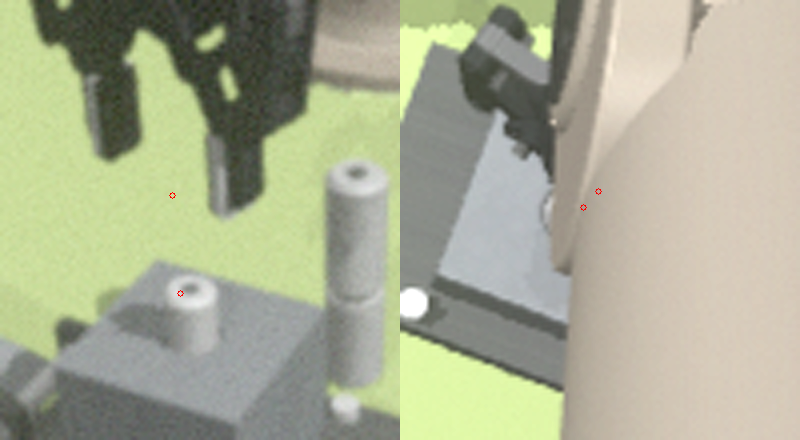

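Call:
jog_arm(
  motion=[
    [0,0,0,2,2,12,60],
    [0,0,0,2,2,30,60],
    [0,0,0,2,2,48,60],
    [0,0,0,2,2,60,55],
    [0,0,0,2,2,66,45],
    [0,0,0,2,2,68,38],
    [0,0,0,2,2,68,36],
    [0,0,0,2,2,68,36],
  ],
  grip_force=30,
)

```text
t: 12.4
eef_pos: [0.5449, 0.0421, 0.0872]
tool_rot: [0.0, 0.214, 0.977, 0.0]
contact_force: [0.0, 0.3, -1.0]
gripper_width: 0.425
grasp_force: 0.0
```

Run:
```python
from h import *
s=bot.read_camera("scene");o=bot.get_obs();e=o["eef_pos"];print(e,o["contact_force"],o["gripper_width"])
im=cv2.resize(s["pixels"][100:210,180:300],None,fx=5,fy=5,interpolation=cv2.INTER_CUBIC)
cv2.imwrite("pics/p8.png",np.clip(im[:,:,::-1].astype(int)*1.9,0,255).astype(np.uint8))
```

```text
[0.54486627 0.04208763 0.0871362 ] [-1.09640725  0.71630818  0.17107058] 0.4202803120197368
```

View pics/p8.png

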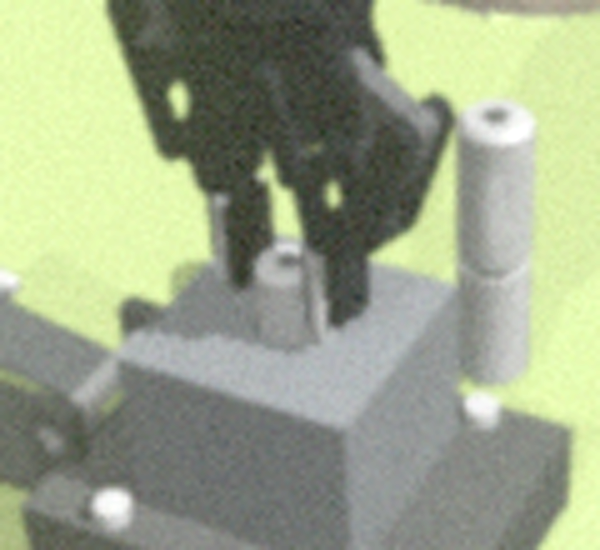

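The fingers straddle the gauge, with tips a few mm above the face. Going 3 mm lower and closing gently.

Call:
jog_arm(
  motion=[
    [0,0,0,0,0,2,36],
    [0,0,0,0,0,3,32],
    [0,0,0,0,0,3,28],
    [0,0,0,0,0,3,24],
    [0,0,0,0,0,3,20],
    [0,0,0,0,0,3,18],
    [0,0,0,0,0,3,18],
  ],
  grip_force=25,
)

```text
t: 13.32
eef_pos: [0.5443, 0.0416, 0.0836]
tool_rot: [-0.0, 0.214, 0.977, -0.0]
contact_force: [-0.6, -2.1, 1.2]
gripper_width: 0.273
grasp_force: 24.6
```

Call:
jog_arm(
  motion=[
    [0,0,0,0,0,0,10],
    [0,0,0,0,0,0,10],
    [0,0,0,0,0,0,10],
  ],
  grip_force=80,
)

```text
t: 13.7
eef_pos: [0.5443, 0.0416, 0.0836]
tool_rot: [-0.0, 0.214, 0.977, -0.0]
contact_force: [-0.4, -3.0, -1.1]
gripper_width: 0.247
grasp_force: 78.3
```

Call:
jog_arm(
  motion=[
    [0,0,0,0,0,-1,10],
    [0,0,0,0,0,-3,10],
    [0,0,0,0,0,-5,10],
    [0,0,0,0,0,-7,10],
    [0,0,0,0,0,-9,10],
    [0,0,0,0,0,-10,10],
  ],
)

```text
t: 14.45
eef_pos: [0.5441, 0.0419, 0.0937]
tool_rot: [-0.0, 0.214, 0.977, -0.0]
contact_force: [-0.1, -3.3, -11.1]
gripper_width: 0.247
grasp_force: 78.7
```

Call:
jog_arm(
  motion=[
    [0,0,0,0,0,-2,10],
    [0,0,0,0,0,-5,10],
    [0,0,0,0,0,-8,10],
    [0,0,0,0,0,-11,10],
    [0,0,0,0,0,-14,10],
    [0,0,0,0,0,-17,10],
    [0,0,0,0,0,-20,10],
    [0,0,0,0,0,-22,10],
    [0,0,0,0,0,-23,10],
    [0,0,0,0,0,-23,10],
  ],
)

```text
t: 15.7
eef_pos: [0.5446, 0.042, 0.1169]
tool_rot: [0.0, 0.214, 0.977, 0.0]
contact_force: [-1.5, -2.9, -8.2]
gripper_width: 0.244
grasp_force: 79.0
```

Run:
```python
from h import *
s=bot.read_camera("scene");o=bot.get_obs();e=o["eef_pos"];print(e,o["contact_force"],o["gripper_width"])
for r in bot.tip_of("gauge_groove",s)[:4]:print(r)
f=7;x,y,w,h=195,110,100,80
im=cv2.resize(s["pixels"][y:y+h,x:x+w],None,fx=f,fy=f,interpolation=cv2.INTER_CUBIC)
im=np.clip(im.astype(int)*1.9,0,255).astype(np.uint8)
d=np.array([1.053-.5443,.247-.0412]);d/=np.hypot(*d)
for z in(.11,.12,.13):
    X=[.5443+.012*d[0],.0412+.012*d[1],z];u=proj(s,X);print(z,u)
    q=tuple(int(k) for k in (u-[x,y]+.5)*f);cv2.line(im,(q[0]+45,q[1]),(q[0]+70,q[1]),(255,0,0),1)
cv2.imwrite("pics/p9.png",im[:,:,::-1])
c=int(round(u[0]));print(s["pixels"][140:175,c-3:c+4].astype(int).sum(2).mean(1).round(0).tolist())
```

```text
[0.54464676 0.04206623 0.11689832] [-2.4669934  -2.44501444 -8.04252137] 0.2490670029624677
{'xy': [241.4, 158.3], 'score': 0.79}
{'xy': [276.8, 153.9], 'score': 0.64}
{'xy': [247.3, 247.4], 'score': 0.56}
0.11 [237.79681315 168.48064139]
0.12 [237.45151948 163.96465029]
0.13 [237.09898003 159.35389384]
[247.0, 249.0, 244.0, 240.0, 241.0, 242.0, 243.0, 241.0, 232.0, 236.0, 244.0, 252.0, 250.0, 261.0, 285.0, 292.0, 297.0, 295.0, 296.0, 295.0, 293.0, 294.0, 281.0, 257.0, 274.0, 292.0, 282.0, 279.0, 283.0, 285.0, 282.0, 286.0, 284.0, 283.0, 287.0]
```

View pics/p9.png

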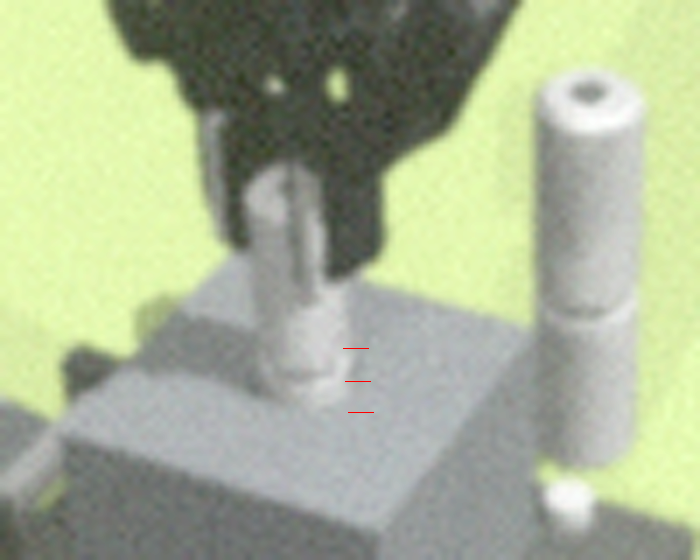

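The groove stands about 8–10 mm above the face, by kinematics and by image. Raising it 1 mm more, then settling.

Call:
jog_arm(
  motion=[
    [0,0,0,0,0,-1,10],
    [0,0,0,0,0,-1,10],
    [0,0,0,0,0,-1,10],
    [0,0,0,0,0,-1,10],
    [0,0,0,0,0,-1,10],
    [0,0,0,0,0,-1,10],
  ],
)

```text
t: 16.55
eef_pos: [0.5446, 0.0421, 0.1177]
tool_rot: [0.0, 0.214, 0.977, 0.0]
contact_force: [-0.5, -2.1, -9.9]
gripper_width: 0.252
grasp_force: 78.9
```

Run:
```python
from h import *
o=bot.get_obs();print(o["t"],o["eef_pos"],o["contact_force"],abs(o["joint_vel"]).max(),o["grasp_force"])
print(bot.hand_in())
```

```text
16.55 [0.54456291 0.04206566 0.1177097 ] [-0.48132691 -2.06712086 -9.86763376] 0.0014140428764027285 78.85343670845032
the job is handed in; nothing more can be done
None
```

I pressed the pedal to its stop and let it spring back, then drew the gauge straight up with about 3 N of side force and handed in at 16.6 s, holding it still with its groove about 10 mm above the housing (estimates 9–11 mm); the bottle, wrench and bush were not touched.

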